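# Take a fixture pile apart into its cradles

### The arm

A 7-joint arm with a two-finger parallel gripper is mounted at the origin on a cart in front of the work surface, level with it; the furniture and walls round the work are solid. World frame = base frame: x ahead of the robot, y to its left, z up, the work surface at z = 0. Lengths are in m, angles in degrees, forces in N, time in s.
With the tool pointing down it reaches from about 0.4 to 0.85 m from the base axis. Payload 4.5 kg.
Tool frame: the origin (TCP) lies on the centre line of the jaws, within the pads' length; the fingertips stand 17 mm ahead of it and the grasp point (between the pads) lies 2 mm behind it; z points along the fingers, y is the direction in which the jaws open and shut (so a half turn about z gives the same grasp; the last joint's range is limited). The gripper opens to 88 mm and grips with 3 to 60 N. Pads are 18 mm wide; open, the fingers measure 123 mm over their backs; the gripper's body (75 mm by 187 mm) begins 45 mm behind the grasp point.
Start: joints at [-66.188, 39.483, -11.15, 89.685, 9.013, 51.709, -12.324], TCP at [0.233, 0.58, 0.256] pointing down, gripper open.
Joint ranges: [-172.22, 172.22], [-26.19, 119.32], [-84.43, 86.54], [7.71, 146.69], [-57.33, 237.33], [2.42, 119.75], [-152.13, 152.13]. Speed limits (degrees/s): [147.25, 147.25, 180, 180, 180, 180, 180].

### API

Orientations are given as [roll, pitch, yaw] about the fixed x, y, z axes, in that order (R = Rz(yaw) Ry(pitch) Rx(roll)).
In Python, from station import observe, grab_frame, calibration, hand_in, search_frame, tip_of gives the robot as it stands.
- The arm moves only by the tool drive_tool, never from a script. Its argument "motion" is a list of rows, each a list of 3 entries, a list of its own where there are three numbers: the shift along the tool's x, y, z in mm, then the turn, a rotation vector about the tool's x, y, z in rad, then the finger opening in mm, from 0 to 88.1. A call has exactly 5 rows; each row is the pose to reach, as a shift and turn from the pose measured when the call began, along the tool's axes at that moment; what a row does not reach only later rows make up. A row lasts 1/10 s, in which the tool goes at most 50 mm and 8.59 degrees, less where a joint would pass 70% of its speed; a pose out of reach is approached as far as the arm can. A call with a gripper value outside its range is refused whole. The fingers move at their own pace and stop on an object; "newtons" is the grip in N (left out, the last holds). Time passes only in rows, so rows that repeat a pose let the fingers close, or fill a call up. It gives the time, the measured TCP pose, the force and the opening at its end, in the units of the state.
- observe(): the state, without advancing time (a new reading comes with each control period).
- grab_frame(name): name is "scene" or "top" or "wrist"; returns (picture, depth): 400x640x3 uint8, red, green, blue; 400x640 float32, m along the optical axis (not along the pixel's ray), 0 where there is no reading.
- calibration(name): a dict with "intrinsics" (3x3 intrinsics, pixels), "distortion" ([k1, k2, p1, p2, k3] as OpenCV has them; the pictures are not rectified), "origin" and "attitude" of the camera in the world; the wrist camera has in their place "hand_eye" (4x4, takes a point from camera to tool coordinates, whose origin is the TCP and whose axes are the flange's). Camera axes: x right, y down, z forward; pixel columns grow to the right and rows downward; lengths in m; the calibration is good to about 2 mm. A picture is of the moment at which its call begins: read the wrist's pose just before it. calibration takes no time and is no camera call.
- hand_in(): hands the job in, once; it reports no verdict.
Trained networks look in the newest picture that a camera, given by its name, has taken for a name from the list of things; names that differ only in an ending like _2 or _b are one class to them, and where a whole thing is asked for, a point or a joint stands for the part that bears it (a point fixed in the world has none). Each returns a list of dicts, best first, with "score" (0 to 1); they miss things now and then, are a little off and sometimes report something else, mostly with a low value. They report only what shows in the picture. A call takes as long as a camera call.
- search_frame(target, camera): "bbox" ([left, top, right, bottom] in pixels, round what is visible of it).
- tip_of(target, camera): "pixel" ([column, row] in pixels: a listed point, or the origin of a listed thing).
The state is a dict: "clock": time; "qpos": joint angles; "qd": joint speeds; "tau": joint torques, N m; "ee_pos": TCP position; "tcp_rot": TCP orientation; "contact_force": force on the tool from outside, world axes, zero at the start; "moment": the same for the moment, N m; "finger_gap": opening from 0.0 (shut) to 1.0 (fully open).
Only numpy, scipy, OpenCV 4.12 (cv2) and the standard library are available. Lean on these libraries where they do the work, as an engineer would, in place of code of your own. Each camera call takes 0.05 s, during which the arm holds its last target.

### The job

Take the pile of fixture parts apart from the top and put each part away in its own black holder, right way up and lying flat: the clamp block lengthwise between the lips of the short cradle, the steel ring over the pin of the round base, the flat brown plate lengthwise in the middle-sized cradle, and the cast housing half from the bottom of the pile lengthwise in the long cradle. Leave the other housing half, which stands by itself beside a clamp block, where it is.

Things in the scene. Friction and masses are not known exactly. Their poses are not given: they have to be found in the camera images.
- block_center (a point): Loose clamp block on top of the pile: dark block with a steel jaw and a flat top, 25 mm wide (x), 52 mm long (y), 21 mm high, 50 g. The point is its centre, half-way up (10.5 mm above its underside); y runs along its length, z up. Grasp it across its 24 mm wide long sides. At the start it lies on the ring.
- ring_center (a point): Loose plain steel ring lying flat, outer diameter 50 mm, bore 30 mm, 14 mm high, about 100 g. The point is its centre, half-way up (7 mm); z is its axis. Second from the top of the pile, on the plate.
- plate_center (a point): Loose flat dark brown phenolic (resin) plate with a small hole near each corner, 48 mm wide (x), 86 mm long (y), 14 mm thick, about 150 g. The point is its centre, half-way up (7 mm); y runs along its length, z up. Third in the pile; it rests on the round bosses in the middle of the housing, its underside 28 mm above the board and 2 mm above the housing's rim.
- housing_center (a point): Loose cast aluminium housing half at the bottom of the pile, an open box with straight walls and round bosses inside: 60 mm wide (x), 110 mm long (y), 28 mm high (rim walls 26 mm high), about 140 g. The point is its centre, half-way up (14 mm); y runs along its length, z up. It stands on the plywood work board, whose top is 25 mm above the bench (z = 0.025); it can be grasped across its 60 mm width.
- short_cradle_seat (a point): Fixed black plastic cradle, base 26 mm wide (x) and 86 mm long (y), 4 mm thick, with an 8 mm thick lip across each end standing 10 mm above the base; 70 mm free between the lips, long sides open. The point is the centre of the base's upper face, 4 mm above the board (z = 0.029); y runs from lip to lip, z up. For the clamp block.
- spigot_base_seat (a point): Fixed black plastic disc, diameter 60 mm, 4 mm thick, with an upright steel pin in the middle, diameter 12 mm, standing 12 mm above the disc and tapered at the top. The point is the centre of the disc's upper face, 4 mm above the board (z = 0.029), at the foot of the pin; z up. For the ring.
- middle_cradle_seat (a point): Fixed black plastic cradle, base 46 mm wide (x) and 120 mm long (y), 4 mm thick, with an 8 mm thick lip across each end standing 10 mm above the base; 104 mm free between the lips, long sides open. The point is the centre of the base's upper face, 4 mm above the board (z = 0.029); y runs from lip to lip, z up. For the plate.
- long_cradle_seat (a point): Fixed black plastic cradle, base 56 mm wide (x) and 144 mm long (y), 4 mm thick, with an 8 mm thick lip across each end standing 10 mm above the base; 128 mm free between the lips, long sides open. The point is the centre of the base's upper face, 4 mm above the board (z = 0.029); y runs from lip to lip, z up. For the housing half from the pile.
- other_housing_center (a point): Bystander, loose: another cast aluminium housing half of uneven outline, 67 mm wide (x), 100 mm long (y), 28 mm high, standing by itself on the board with a clamp block with an upright pin close beside it (+x side). Nothing lies on it. The point is its centre, half-way up (14 mm). Not to be disturbed.

How it is judged (in metres and radians):
At the end, for the whole second after the job is handed in: Block, ring, plate and housing each rest in their own holder: centres within 12 mm (horizontal) and 3 mm (height) of the seated place, level within 0.06 rad, long parts along their cradles within 0.2 rad, released and at rest; the other housing half moved less than 20 mm (horizontal distance between block_center and short_cradle_seat below 0.012 m and z of block_center in the frame of short_cradle_seat between 0.0075 and 0.0135 m and angle between each of block_center, ring_center, plate_center, housing_center's own z axis and vertical below 0.06 rad and linear speed of each of block, ring, plate, housing below 0.02 m/s and angle between the y axis of block_center and the y axis of short_cradle_seat, either way round below 0.2 rad and horizontal distance between ring_center and spigot_base_seat below 0.012 m and z of ring_center in the frame of spigot_base_seat between 0.004 and 0.01 m and horizontal distance between plate_center and middle_cradle_seat below 0.012 m and z of plate_center in the frame of middle_cradle_seat between 0.004 and 0.01 m and angle between the y axis of plate_center and the y axis of middle_cradle_seat, either way round below 0.2 rad and horizontal distance between housing_center and long_cradle_seat below 0.012 m and z of housing_center in the frame of long_cradle_seat between 0.011 and 0.017 m and angle between the y axis of housing_center and the y axis of long_cradle_seat, either way round below 0.2 rad and distance of other_housing_center from where it was at the start of the episode below 0.02 m); the robot touches nothing.
It fails at once if the other housing half is pushed away (distance of other_housing_center from where it was at the start of the episode above 0.02 m).
It also fails if it takes over 99 s, if anything falls off the work surface, if the arm or the gripper's body presses on something with over 40 N, if the wrist force passes 120 N, or if a joint passes its speed limit or range.

## Working session

There is one attempt and no reset: what is moved stays moved. The work goes in short steps, Python scripts to look and compute and a tool call to move; the robot and the scene stay as the last step left them, time stands still between calls to the robot, and variables do not carry over. Pictures are saved under pics/ and viewed, and the job is handed in when it is done.

Besides the shell and the picture viewer there is one more tool, called after "Emit:" in YAML: its name, and indented under it one key for each argument. drive_tool: Moves the arm, as the interface text tells. Its arguments: {"type":"object","properties":{"motion":{"type":"array"},"newtons":{"type":"number"}},"required":["motion"]}

```bash
ls; mkdir -p pics; python3 - <<'E'
from station import *
import cv2,numpy as np
s=observe();print(s)
for n in ("scene","top","wrist"):
    p,d=grab_frame(n); cv2.imwrite(f'pics/{n}0.png',p[...,::-1]); np.savez(f'{n}0.npz',p=p,d=d)
    print(n,calibration(n),(d>0).mean())
E
```

```text
pics
{'clock': 0.0, 'qpos': array([-66.18896574,  39.5326035 , -11.1442975 ,  89.74520317,
         9.01342194,  51.71057105, -12.32577759]), 'qd': array([-0.04379242, -0.10335327,  0.05760292,  0.05025725,  0.00997867,
        0.03749389,  0.05403457]), 'tau': array([ 3.27306020e-05, -5.27551639e+01, -1.26711264e+00, -1.53434390e+01,
       -5.26968122e-02,  6.40497237e-03,  1.56486899e-04]), 'ee_pos': array([0.23268453, 0.57941334, 0.25491456]), 'tcp_rot': array([-1.79893938e+02,  8.93223503e-03,  1.58129072e+02]), 'contact_force': array([ 0.56049179, -0.66746411, -0.71838749]), 'moment': array([ 0.0326737 , -0.02230278,  0.06744675]), 'finger_gap': 1.006276407722076}
scene {'intrinsics': array([[464.74028363,   0.        , 312.79530693],
       [  0.        , 464.74028363, 204.37014692],
       [  0.        ,   0.        ,   1.        ]]), 'distortion': array([0.03824136, 0.        , 0.        , 0.        , 0.        ]), 'origin': array([ 0.1338653 , -0.31614754,  0.69632614]), 'attitude': array([-133.66761075,   -0.97568145,  -37.54289237])} 0.995875
top {'intrinsics': array([[37
[... 295 characters left out ...]
de': array([-174.55066907,    1.45207203,  -91.64673909])} 0.9959765625
wrist {'intrinsics': array([[287.25511457,   0.        , 318.84965702],
       [  0.        , 287.25511457, 201.41319002],
       [  0.        ,   0.        ,   1.        ]]), 'distortion': array([-0.01460384,  0.        ,  0.        ,  0.        ,  0.        ]), 'hand_eye': array([[-1.91448571e-04, -9.50217183e-01, -3.11588301e-01,
         8.23777909e-02],
       [ 9.99999965e-01, -1.25191875e-04, -2.32643822e-04,
        -4.42113335e-04],
       [ 1.82053833e-04, -3.11588335e-01,  9.50217173e-01,
        -1.29025055e-01],
       [ 0.00000000e+00,  0.00000000e+00,  0.00000000e+00,
         1.00000000e+00]])} 0.99609375
```

View pics/top0.png

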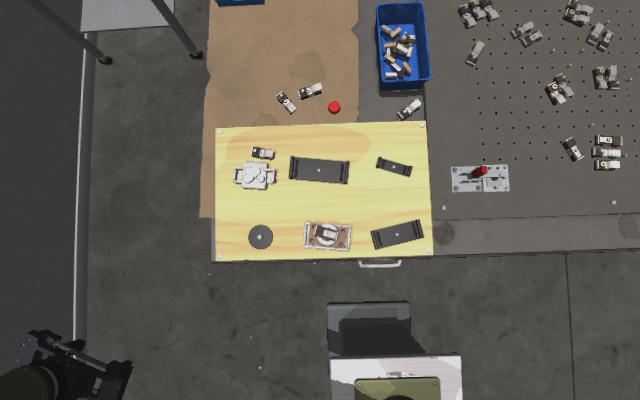

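View pics/scene0.png

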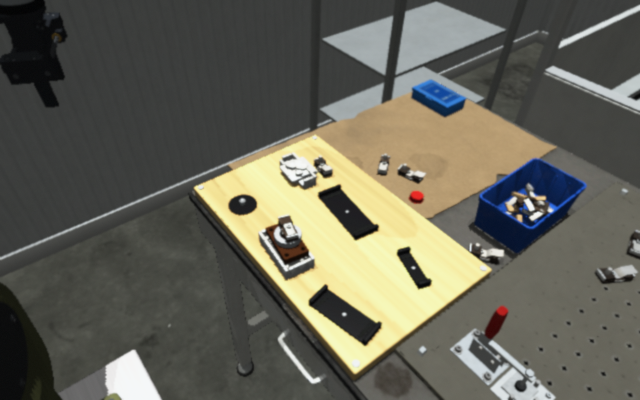

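View pics/wrist0.png

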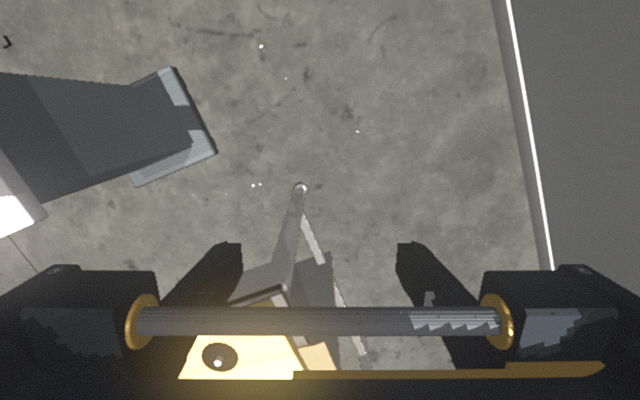

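```bash
cat > h.py <<'E'
from station import *
import cv2,numpy as np
from scipy.spatial.transform import Rotation as R
def cam(n,s=None):
    c=calibration(n)
    if n=='wrist':
        Rt=R.from_euler('xyz',s['tcp_rot'],degrees=True).as_matrix()
        H=np.array(c['hand_eye']); return c,Rt@H[:3,:3],Rt@H[:3,3]+s['ee_pos']
    return c,R.from_euler('xyz',c['attitude'],degrees=True).as_matrix(),np.array(c['origin'])
def rays(n,px,s=None):
    c,Rm,o=cam(n,s)
    u=cv2.undistortPoints(np.array(px,float).reshape(-1,1,2),c['intrinsics'],c['distortion'])[:,0]
    return o,np.c_[u,np.ones(len(u))]@Rm.T
def at_z(n,px,z,s=None):
    o,r=rays(n,px,s); return o+r*((z-o[2])/r[:,2])[:,None]
def cloud(n,d,s=None):
    v,u=np.mgrid[:400,:640]
    o,r=rays(n,np.stack([u,v],-1),s); return (o+r*d.reshape(-1,1)).reshape(400,640,3)
def rect(P):
    (cx,cy),(w,h),a=cv2.minAreaRect((P[:,:2]*1000).astype(np.float32))
    if w>h: L,W,ang=w,h,a
    else: L,W,ang=h,w,a+90
    ang=(ang+90)%180-90
    return np.array([cx,cy,L,W,ang]).round(1)
E
python3 - <<'E'
from h import *
f=np.load('top0.npz');P=cloud('top',f['d']);p=f['p']
Z=P[...,2]
print('board z',np.median(Z[200:215,350:365]),np.median(Z[140:150,350:365]),np.median(Z[200:215,230:240]))
dark=(p.max(-1)<75)
for nm,(u0,u1,v0,v1) in dict(long=(283,356,148,192),short=(370,418,150,182),mid=(365,430,213,254),disc=(245,277,220,254)).items():
    m=np.zeros((400,640),np.uint8);m[v0:v1,u0:u1]=dark[v0:v1,u0:u1]
    nn,l,st,_=cv2.connectedComponentsWithStats(m);k=1+st[1:,4].argmax();vv,uu=np.where(l==k)
    Q=at_z('top',np.c_[uu,vv],0.032); print(nm,rect(Q),np.median(Z[vv,uu]),len(uu))
for nm,(u0,u1,v0,v1),lo in [('pile',(295,360,215,258),.04),('plate',(295,360,215,258),.06),('ring',(295,360,215,258),.074),('block',(295,360,215,258),.089),('other',(228,282,150,195),.04)]:
    q=P[v0:v1,u0:u1].reshape(-1,3);q=q[q[:,2]>lo];print(nm,rect(q),q[:,2].max(),len(q))
for t in "block_center ring_center plate_center housing_center short_cradle_seat spigot_base_seat middle_cradle_seat long_cradle_seat other_housing_center".split():
    for c in('top','scene'):
        z={'block':.0915,'ring_':.074,'plate':.06,'housi':.039,'other':.039}.get(t[:5],.029)
        r=tip_of(t,c);print(t,c,[(np.round(x['pixel']),round(x['score'],2),at_z(c,x['pixel'],z)[0].round(3)) for x in r[:3]])
print(observe()['clock'])
E
```

```text
board z 0.025567776065320458 0.025428531759680406 0.02541159287242606
long [617.2 228.4  45.3   7.3  -6. ] 0.0294453078633391 56
short [605.1 -31.9  37.7  24.5  74.9] 0.030352850190467073 86
mid [458.8 -56.6  43.   19.2  10.4] 0.03066808501420143 108
disc [452.2 314.4   7.2   0.   -0.9] 0.03243149193655448 4
pile [449.7 158.2 110.1  59.8  83.6] 0.9400947393011373 1085
plate [452.7 156.4  85.8  51.   80. ] 0.9400947393011373 772
ring [454.  158.7  53.6  47.8  88.4] 0.9400947393011373 399
block [454.1 159.8  51.9  29.3  72.2] 0.9400947393011373 249
other [562.8 239.  295.  115.3  57.2] 0.9400947393011373 929
block_center top []
block_center scene [(array([288., 228.]), 0.71, array([0.455, 0.157, 0.092]))]
ring_center top [(array([326., 232.]), 0.62, array([0.457, 0.159, 0.074]))]
ring_center scene [(array([286., 236.]), 0.65, array([0.451, 0.157, 0.074]))]
plate_center top [(array([325., 235.]), 0.72, array([0.452, 0.162, 0.06 ]))]
plate_center scene [(array([284., 237.]), 0.8, array([0.452, 0.168, 0.06 ]))]
housing_center top [(array([328., 237.]), 0.73, array([0.447, 0.154, 0.039]))]
[... 534 characters left out ...]
), (array([412., 268.]), 0.55, array([ 0.612, -0.009,  0.029])), (array([345., 315.]), 0.39, array([ 0.45 , -0.012,  0.029]))]
middle_cradle_seat top [(array([396., 236.]), 0.63, array([ 0.445, -0.009,  0.029]))]
middle_cradle_seat scene [(array([345., 313.]), 0.66, array([ 0.451, -0.009,  0.029]))]
long_cradle_seat top [(array([318., 171.]), 0.57, array([0.609, 0.174, 0.029]))]
long_cradle_seat scene [(array([346., 209.]), 0.79, array([0.616, 0.178, 0.029]))]
other_housing_center top [(array([254., 175.]), 0.62, array([0.602, 0.33 , 0.039])), (array([328., 235.]), 0.38, array([0.45 , 0.156, 0.039]))]
other_housing_center scene [(array([298., 172.]), 0.57, array([0.599, 0.326, 0.039]))]
1.05
```

```bash
python3 - <<'E'
import cv2
a=cv2.imread('pics/top0.png')[115:265,210:440];cv2.imwrite('pics/tc.png',cv2.resize(a,None,fx=3.4,fy=3.4,interpolation=2))
a=cv2.imread('pics/scene0.png')[190:310,220:360];cv2.imwrite('pics/sc.png',cv2.resize(a,None,fx=4,fy=4,interpolation=2))
E
```

```text
(no output)
```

View pics/tc.png

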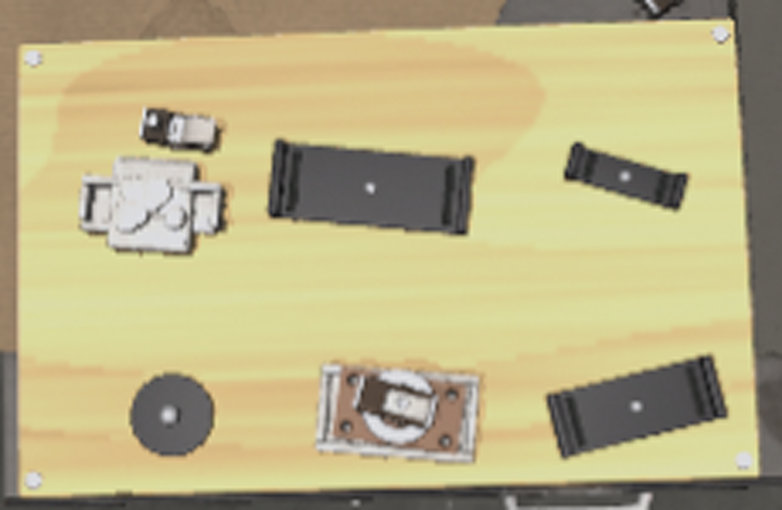

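View pics/sc.png

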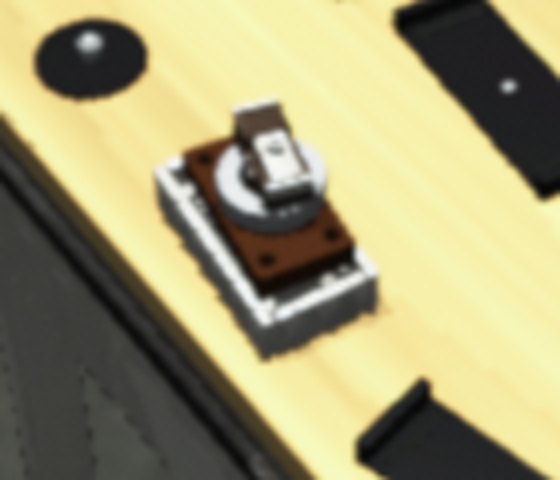

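```bash
python3 - <<'E'
from h import *
f=np.load('top0.npz');P=cloud('top',f['d']);p=f['p'].astype(int)
Z=P[...,2]
dark=(p.max(-1)<115)&(p.max(-1)-p.min(-1)<40)
for nm,(u0,u1,v0,v1) in dict(long=(283,356,148,192),short=(370,418,150,182),mid=(365,428,213,254),disc=(245,277,220,254)).items():
    m=np.zeros((400,640),np.uint8);m[v0:v1,u0:u1]=dark[v0:v1,u0:u1]
    nn,l,st,_=cv2.connectedComponentsWithStats(m);k=1+st[1:,4].argmax();vv,uu=np.where(l==k)
    Q=at_z('top',np.c_[uu,vv],0.029); print(nm,rect(Q),Q.mean(0).round(4),len(uu))
for nm,(u0,u1,v0,v1),lo,hi in [('pile',(295,360,215,258),.04,.2),('plate',(295,360,215,258),.06,.2),('ring',(295,360,215,258),.074,.2),('block',(295,360,215,258),.09,.2),('other',(228,282,161,195),.04,.2)]:
    m=(P[v0:v1,u0:u1,2]>lo)&(P[v0:v1,u0:u1,2]<hi)
    q=P[v0:v1,u0:u1][m];print(nm,rect(q),q.mean(0).round(4),np.percentile(q[:,2],[50,95]),len(q))
# scene
f=np.load('scene0.npz');P=cloud('scene',f['d']);p=f['p'].astype(int)
X,Y,Z=P[...,0],P[...,1],P[...,2]
dark=(p.max(-1)<90)&(Z>.02)&(Z<.06)
for nm,(x,y) in dict(long=(.616,.178),short=(.615,-.008),mid=(.45,-.01),disc=(.452,.316)).items():
    m=dark&(np.hypot(X-x,Y-y)<.085)
    nn,l,st,_=cv2.connectedComponentsWithStats(m.astype(np.uint8));k=1+st[1:,4].argmax();q=P[l==k];print('scene',nm,rect(q),q.mean(0).round(4),len(q))
for lo in(.04,.06,.074,.09):
    m=(Z>lo)&(Z<.2)&(np.hypot(X-.452,Y-.158)<.09);q=P[m];print('scene pile',lo,rect(q),q.mean(0).round(4),np.percentile(q[:,2],[50,95]))
E
```

```text
long [611.7 173.9 144.   56.2  82.8] [0.6111 0.1737 0.029 ] 1277
short [613.8 -10.7  85.   26.7  72.2] [ 0.613  -0.0105  0.029 ] 338
mid [448.6 -10.5 120.9  44.6 -77.6] [ 0.4485 -0.0103  0.029 ] 926
disc [452.5 318.7  56.3  55.6  88.5] [0.4518 0.3189 0.029 ] 432
pile [449.7 158.2 110.1  59.8  83.6] [0.4493 0.1567 0.0707] [0.06726933 0.09822904] 1076
plate [452.7 156.4  85.8  51.   80. ] [0.4513 0.1565 0.0791] [0.07900746 0.0986389 ] 763
ring [454.  158.7  53.6  47.8  88.4] [0.4547 0.1582 0.0908] [0.09503221 0.09919613] 390
block [456.1 159.   52.   24.   73.5] [0.4564 0.1591 0.0968] [0.09710238 0.09982651] 229
other [601.6 329.7 101.2  66.7  84.7] [0.6008 0.3297 0.0482] [0.04827068 0.05405475] 804
scene long [610.4 171.4 142.6  54.9  82.5] [0.6096 0.1706 0.0311] 1335
scene short [612.1 -11.1  85.   24.3  70.5] [ 0.6117 -0.0113  0.0319] 502
scene mid [448.2 -10.6 119.8  46.4 -77.4] [ 0.4471 -0.0117  0.0314] 1643
scene disc [451.5 319.2  55.8  54.4  69.1] [0.4506 0.3169 0.0298] 382
scene pile 0.04 [447.7 158.1 113.6  60.4  83.7] [0.4412 0.1455 0.0687] [0.06702985 0.09790093]
scene pile 0.06 [450.9 157.1  90.   50.7  79.6] [0.4455 0.1488 0.0784] [0.07581429 0.09839057]
scene pile 0.074 [451.9 159.1  54.5  48.8  81.8] [0.4497 0.1542 0.0893] [0.09060186 0.0992072 ]
scene pile 0.09 [454.6 158.6  53.8  24.2  73.6] [0.4534 0.1573 0.0964] [0.09693876 0.09988233]
```

```bash
cat > plan.py <<'E'
import sys
from h import *
x,y,z,yaw=map(float,sys.argv[1:5]); n=int(sys.argv[5]) if len(sys.argv)>5 else 5
s=observe();Rt=R.from_euler('xyz',s['tcp_rot'],degrees=True)
sh=Rt.inv().apply(np.array([x,y,z])-s['ee_pos']*1000)
rv=(Rt.inv()*R.from_euler('xyz',[180,0,yaw],degrees=True)).as_rotvec()
print('t',round(s['clock'],2),'pos',(s['ee_pos']*1000).round(1),'rot',s['tcp_rot'].round(1),'q',s['qpos'].round(0),'gap',round(s['finger_gap']*88.1,1),'F',s['contact_force'].round(1))
for k in range(1,n+1): print((sh*k/n).round(1).tolist(),(rv*k/n).round(3).tolist())
E
python3 plan.py 455.5 159 200 73.5 15
```

```text
t 1.05 pos [232.9 580.  255.8] rot [180.   -0.  158.1] q [-66.  39. -11.  90.   9.  52. -12.] gap 88.0 F [-0.  -1.2  0.6]
[-24.2, -20.5, 3.7] [0.0, -0.0, 0.098]
[-48.5, -41.0, 7.4] [0.0, -0.0, 0.197]
[-72.7, -61.6, 11.1] [0.0, -0.0, 0.295]
[-96.9, -82.1, 14.9] [0.0, -0.0, 0.394]
[-121.2, -102.6, 18.6] [0.0, -0.0, 0.492]
[-145.4, -123.1, 22.3] [0.0, -0.0, 0.591]
[-169.6, -143.6, 26.0] [0.0, -0.0, 0.689]
[-193.9, -164.1, 29.7] [0.0, -0.0, 0.788]
[-218.1, -184.7, 33.4] [0.0, -0.0, 0.886]
[-242.3, -205.2, 37.1] [0.0, -0.0, 0.985]
[-266.5, -225.7, 40.9] [0.0, -0.0, 1.083]
[-290.8, -246.2, 44.6] [0.0, -0.0, 1.182]
[-315.0, -266.7, 48.3] [0.0, -0.0, 1.28]
[-339.2, -287.3, 52.0] [0.0, -0.0, 1.378]
[-363.5, -307.8, 55.7] [0.0, -0.0, 1.477]
```

Emit:
drive_tool:
  motion:
    - [[-24,-20,4],[0,0,0.1],88]
    - [[-48,-41,7],[0,0,0.2],80]
    - [[-73,-62,11],[0,0,0.3],70]
    - [[-97,-82,15],[0,0,0.4],60]
    - [[-121,-103,19],[0,0,0.5],50]

```text
clock: 1.55
ee_pos: [0.3073, 0.4384, 0.2368]
tcp_rot: [180.0, -0.0, 129.2]
contact_force: [0.4, -0.1, -0.5]
finger_gap: 0.663
```

```bash
python3 plan.py 455.5 159 200 73.5 10
```

```text
t 1.55 pos [307.3 438.4 236.8] rot [180.   -0.  129.2] q [-58.  34.  -4. 107.   3.  39. -24.] gap 58.4 F [ 0.4 -0.1 -0.5]
[-31.0, -6.2, 3.7] [0.0, -0.0, 0.097]
[-62.0, -12.4, 7.3] [0.0, -0.0, 0.195]
[-93.0, -18.6, 11.0] [0.0, -0.0, 0.292]
[-124.1, -24.8, 14.7] [0.0, -0.0, 0.389]
[-155.1, -31.0, 18.3] [0.0, -0.0, 0.486]
[-186.1, -37.2, 22.0] [0.0, -0.0, 0.584]
[-217.1, -43.5, 25.7] [0.0, -0.0, 0.681]
[-248.1, -49.7, 29.3] [0.0, -0.001, 0.778]
[-279.1, -55.9, 33.0] [0.001, -0.001, 0.876]
[-310.2, -62.1, 36.7] [0.001, -0.001, 0.973]
```

Emit:
drive_tool:
  motion:
    - [[-31,-6,4],[0,0,0.1],50]
    - [[-62,-12,7],[0,0,0.2],50]
    - [[-93,-19,11],[0,0,0.3],50]
    - [[-124,-25,15],[0,0,0.4],50]
    - [[-155,-31,18],[0,0,0.49],50]

```text
clock: 2.05
ee_pos: [0.382, 0.2978, 0.2187]
tcp_rot: [179.9, -0.0, 101.0]
contact_force: [-0.3, 0.5, -0.4]
finger_gap: 0.565
```

```bash
python3 plan.py 455.5 159 180 73.5 5
```

```text
t 2.05 pos [382.  297.8 218.7] rot [179.9  -0.  101. ] q [-45.  33.   3. 116.  -3.  31. -30.] gap 49.8 F [-0.3  0.5 -0.4]
[-30.1, 9.1, 7.7] [0.0, -0.0, 0.096]
[-60.1, 18.3, 15.5] [0.0, -0.0, 0.192]
[-90.2, 27.4, 23.2] [0.0, -0.001, 0.288]
[-120.3, 36.6, 30.9] [0.001, -0.001, 0.383]
[-150.3, 45.7, 38.7] [0.001, -0.001, 0.479]
```

Emit:
drive_tool:
  motion:
    - [[-34,10,9],[0,0,0.11],50]
    - [[-68,20,17],[0,0,0.22],50]
    - [[-102,31,26],[0,0,0.33],50]
    - [[-136,42,35],[0,0,0.44],50]
    - [[-150,46,39],[0,0,0.48],50]

```text
clock: 2.55
ee_pos: [0.4572, 0.156, 0.1793]
tcp_rot: [179.9, 0.0, 73.0]
contact_force: [-0.0, 1.0, 0.3]
finger_gap: 0.57
```

```bash
python3 - <<'E'
from h import *
s=observe();p,d=grab_frame('wrist');cv2.imwrite('pics/w1.png',p[...,::-1])
P=cloud('wrist',d,s);X,Y,Z=P[...,0],P[...,1],P[...,2]
for lo,hi in((.045,.115),(.0625,.115),(.077,.115),(.09,.115)):
    m=(Z>lo)&(Z<hi)&(np.hypot(X-.452,Y-.158)<.075);q=P[m]
    if len(q)>9:print(lo,rect(q),np.percentile(q[:,2],[50,95]).round(4),len(q))
E
python3 plan.py 455.5 159 101 73.5 5
```

```text
0.045 [446.1 158.2 110.2  60.1  83.7] [0.0671 0.0975] 6552
0.0625 [449.4 156.4  86.4  51.4  79.8] [0.0802 0.0977] 4932
0.077 [451.7 159.8  51.8  48.6  71.9] [0.0957 0.0981] 2791
0.09 [453.1 159.3  51.8  23.1  72.4] [0.0967 0.0985] 1682
t 2.6 pos [457.4 155.  179.1] rot [1.799e+02 1.000e-01 7.300e+01] q [-29.  37.   7. 119. -10.  25. -31.] gap 50.0 F [ 0.4 -1.8 -0.8]
[0.7, -0.6, 15.6] [0.0, 0.0, -0.002]
[1.3, -1.3, 31.2] [0.001, 0.0, -0.004]
[2.0, -1.9, 46.8] [0.001, 0.001, -0.006]
[2.7, -2.5, 62.4] [0.001, 0.001, -0.008]
[3.4, -3.2, 78.1] [0.002, 0.001, -0.009]
```

View pics/w1.png

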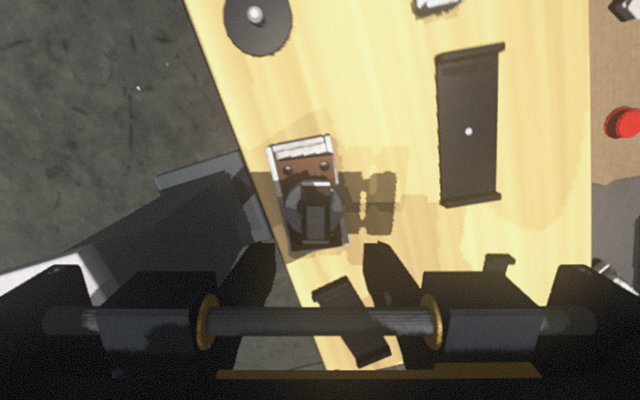

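Emit:
drive_tool:
  motion:
    - [[2,-1,16],[0,0,0],46]
    - [[3,-3,34],[0,0,0],46]
    - [[4,-4,52],[0,0,0],46]
    - [[4,-4,68],[0,0,0],46]
    - [[4,-4,78],[0,0,0],46]
  newtons: 15

```text
clock: 3.1
ee_pos: [0.4541, 0.1617, 0.1003]
tcp_rot: [180.0, 0.0, 73.2]
contact_force: [0.4, -0.0, -0.0]
finger_gap: 0.519
```

```bash
python3 plan.py 454.5 159 101 73.0 1
```

```text
t 3.1 pos [454.1 161.7 100.3] rot [180.    0.   73.2] q [-27.  45.   4. 121. -11.  14. -31.] gap 45.8 F [ 0.4 -0.  -0. ]
[-2.5, 1.2, -0.7] [0.0, 0.0, 0.003]
```

Emit:
drive_tool:
  motion:
    - [[-2,1,-0.5],[0,0,0],46]
    - [[-2,1,-0.5],[0,0,0],20]
    - [[-2,1,-0.5],[0,0,0],20]
    - [[-2,1,-0.5],[0,0,0],20]
    - [[-2,1,-0.5],[0,0,0],20]
  newtons: 15

```text
clock: 3.6
ee_pos: [0.4549, 0.1598, 0.1015]
tcp_rot: [179.9, -0.0, 73.2]
contact_force: [-0.1, -0.9, 3.6]
finger_gap: 0.27
```

Emit:
drive_tool:
  motion:
    - [[0,0,-8],[0,0,0],20]
    - [[0,0,-25],[0,0,0],20]
    - [[0,0,-45],[0,0,0],20]
    - [[0,0,-60],[0,0,0],20]
    - [[0,0,-70],[0,0,0],20]

```text
clock: 4.1
ee_pos: [0.4551, 0.1598, 0.173]
tcp_rot: [179.8, -0.1, 73.2]
contact_force: [0.6, 0.2, -1.2]
finger_gap: 0.265
```

```bash
python3 plan.py 613 -11 140 71.5 10
```

```text
t 4.1 pos [455.1 159.8 173. ] rot [ 1.798e+02 -1.000e-01  7.320e+01] q [-29.  37.   7. 119. -10.  24. -32.] gap 23.4 F [ 0.6  0.2 -1.2]
[-11.8, 20.1, 3.3] [0.0, -0.0, 0.003]
[-23.6, 40.1, 6.7] [0.001, -0.0, 0.006]
[-35.3, 60.2, 10.0] [0.001, -0.001, 0.009]
[-47.1, 80.2, 13.3] [0.001, -0.001, 0.012]
[-58.9, 100.3, 16.7] [0.001, -0.001, 0.014]
[-70.7, 120.3, 20.0] [0.002, -0.001, 0.017]
[-82.4, 140.4, 23.3] [0.002, -0.001, 0.02]
[-94.2, 160.4, 26.7] [0.002, -0.001, 0.023]
[-106.0, 180.5, 30.0] [0.002, -0.002, 0.026]
[-117.8, 200.5, 33.3] [0.003, -0.002, 0.029]
```

Emit:
drive_tool:
  motion:
    - [[-9,15,2],[0,0,0.01],20]
    - [[-26,45,4],[0,0,0.02],20]
    - [[-47,80,8],[0,0,0.03],20]
    - [[-68,115,12],[0,0,0.03],20]
    - [[-88,150,18],[0,0,0.03],20]

```text
clock: 4.6
ee_pos: [0.574, 0.0307, 0.1555]
tcp_rot: [179.9, -0.1, 71.4]
contact_force: [0.5, -0.3, -1.1]
finger_gap: 0.266
```

```bash
python3 plan.py 613 -11 120 71.5 5
```

```text
t 4.6 pos [574.   30.7 155.5] rot [ 1.799e+02 -1.000e-01  7.140e+01] q [-11.  44.   5. 104.  -7.  32. -20.] gap 23.4 F [ 0.5 -0.3 -1.1]
[-5.4, 10.0, 7.1] [0.001, -0.0, -0.0]
[-10.9, 20.1, 14.2] [0.001, -0.001, -0.0]
[-16.3, 30.1, 21.3] [0.002, -0.001, -0.001]
[-21.7, 40.1, 28.5] [0.002, -0.001, -0.001]
[-27.2, 50.2, 35.6] [0.003, -0.002, -0.001]
```

Emit:
drive_tool:
  motion:
    - [[-9,16,8],[0,0,0],20]
    - [[-18,33,18],[0,0,0],20]
    - [[-25,46,30],[0,0,0],20]
    - [[-27,50,42],[0,0,0],20]
    - [[-27,50,52],[0,0,0],20]

```text
clock: 5.1
ee_pos: [0.6126, -0.0108, 0.1023]
tcp_rot: [179.9, -0.1, 71.4]
contact_force: [-0.5, 1.3, 0.1]
finger_gap: 0.272
```

```bash
python3 - <<'E'
from h import *
s=observe();p,d=grab_frame('wrist');cv2.imwrite('pics/w2.png',p[...,::-1])
p,d=grab_frame('scene');cv2.imwrite('pics/s2.png',cv2.resize(p[200:320,330:490,::-1],None,fx=4,fy=4))
E
python3 plan.py 613 -11 50.5 71.5 5
```

```text
t 5.2 pos [611.   -9.4 101.7] rot [-1.799e+02 -1.000e-01  7.150e+01] q [ -6.  50.   4.  99.  -6.  31. -16.] gap 23.9 F [ 0.1  0.  -0.4]
[-0.2, 0.5, 10.2] [-0.0, -0.0, 0.0]
[-0.4, 1.0, 20.5] [-0.001, -0.0, 0.0]
[-0.5, 1.5, 30.7] [-0.001, -0.001, 0.0]
[-0.7, 2.0, 41.0] [-0.001, -0.001, 0.0]
[-0.9, 2.5, 51.2] [-0.002, -0.001, 0.0]
```

View pics/s2.png

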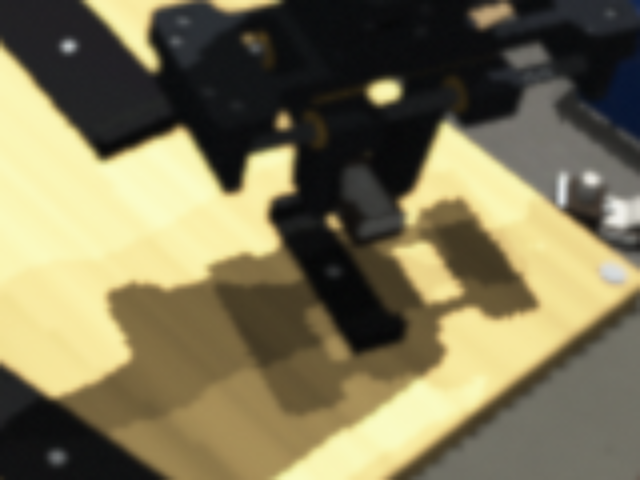

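Emit:
drive_tool:
  motion:
    - [[0,1,12],[0,0,0],20]
    - [[-1,2,26],[0,0,0],20]
    - [[-1,2,38],[0,0,0],20]
    - [[-1,2,46],[0,0,0],20]
    - [[-1,2,50],[0,0,0],20]

```text
clock: 5.7
ee_pos: [0.6119, -0.0109, 0.0505]
tcp_rot: [-179.8, -0.0, 71.5]
contact_force: [0.3, -0.0, 0.2]
finger_gap: 0.27
```

```bash
python3 plan.py 613 -11 50 71.5 1
```

```text
t 5.7 pos [611.9 -10.9  50.5] rot [-179.8   -0.    71.5] q [ -5.  55.   3.  99.  -6.  26. -16.] gap 23.8 F [ 0.3 -0.   0.2]
[0.2, 1.1, 0.5] [-0.003, -0.001, 0.0]
```

Emit:
drive_tool:
  motion:
    - [[0,0.5,1],[0,0,0],20]
    - [[0,0.5,1],[0,0,0],30]
    - [[0,0.5,1],[0,0,0],40]
    - [[0,0.5,1],[0,0,0],44]
    - [[0,0.5,-4],[0,0,0],44]

```text
clock: 6.2
ee_pos: [0.612, -0.0111, 0.0542]
tcp_rot: [-179.8, -0.0, 71.5]
contact_force: [-0.1, -1.2, 0.0]
finger_gap: 0.504
```

Emit:
drive_tool:
  motion:
    - [[0,0,-10],[0,0,0],44]
    - [[0,0,-30],[0,0,0],50]
    - [[0,0,-60],[0,0,0],60]
    - [[0,0,-90],[0,0,0],70]
    - [[0,0,-110],[0,0,0],70]

```text
clock: 6.7
ee_pos: [0.6134, -0.0114, 0.1672]
tcp_rot: [-179.9, -0.1, 71.5]
contact_force: [0.1, 0.4, -0.3]
finger_gap: 0.789
```

```bash
python3 - <<'E'
from h import *
s=observe();p,d=grab_frame('scene');P=cloud('scene',d);X,Y,Z=P[...,0],P[...,1],P[...,2]
m=(Z>.043)&(Z<.07)&(np.hypot(X-.613,Y+.011)<.05);q=P[m];print(rect(q),np.percentile(q[:,2],[50,95]),len(q))
cv2.imwrite('pics/s3.png',cv2.resize(p[200:320,330:490,::-1],None,fx=4,fy=4))
m=(Z>.077)&(Z<.1)&(np.hypot(X-.452,Y-.158)<.04);q=P[m];print('ring',rect(q),np.percentile(q[:,2],[50,95]),len(q))
E
python3 plan.py 453 158 130 80 10
```

```text
[612.4 -10.9  55.4  26.   73. ] [0.04591695 0.0486395 ] 289
ring [451.8 156.7  48.5  47.   53.6] [0.08084294 0.08276589] 323
t 6.75 pos [615.  -11.4 169.9] rot [179.8  -0.2  71.5] q [ -6.  45.   5.  97.  -6.  38. -16.] gap 69.8 F [-0.4 -0.3  1.5]
[10.9, -20.8, 4.0] [0.0, -0.0, -0.015]
[21.8, -41.5, 7.9] [0.001, -0.001, -0.03]
[32.8, -62.3, 11.9] [0.001, -0.001, -0.044]
[43.7, -83.0, 15.8] [0.001, -0.001, -0.059]
[54.6, -103.8, 19.8] [0.002, -0.001, -0.074]
[65.5, -124.5, 23.7] [0.002, -0.002, -0.089]
[76.4, -145.3, 27.7] [0.002, -0.002, -0.104]
[87.3, -166.0, 31.6] [0.003, -0.002, -0.119]
[98.3, -186.8, 35.6] [0.003, -0.002, -0.133]
[109.2, -207.6, 39.5] [0.004, -0.003, -0.148]
```

View pics/s3.png

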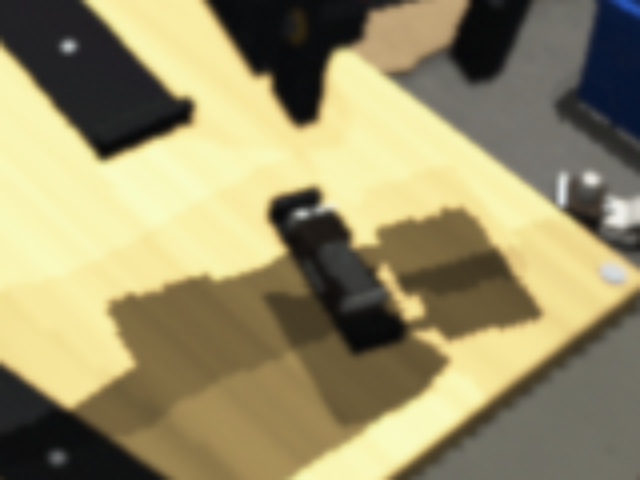

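Emit:
drive_tool:
  motion:
    - [[13,-25,4],[0,0,-0.02],70]
    - [[35,-66,8],[0,0,-0.05],70]
    - [[57,-108,12],[0,0,-0.08],70]
    - [[79,-150,16],[0,0,-0.11],70]
    - [[98,-187,20],[0,0,-0.14],70]

```text
clock: 7.25
ee_pos: [0.4672, 0.1425, 0.1499]
tcp_rot: [179.8, -0.2, 79.6]
contact_force: [0.6, 1.1, 0.4]
finger_gap: 0.795
```

```bash
python3 plan.py 452.5 157.5 110 80 5
```

```text
t 7.25 pos [467.2 142.5 149.9] rot [179.8  -0.2  79.6] q [-25.  40.   4. 119.  -7.  21. -26.] gap 70.1 F [0.6 1.1 0.4]
[2.4, -3.5, 8.0] [0.001, -0.001, -0.001]
[4.8, -6.9, 15.9] [0.001, -0.001, -0.003]
[7.2, -10.4, 23.9] [0.002, -0.002, -0.004]
[9.6, -13.8, 31.9] [0.003, -0.003, -0.005]
[12.0, -17.3, 39.9] [0.004, -0.003, -0.006]
```

Emit:
drive_tool:
  motion:
    - [[4,-7,10],[0,0,0],70]
    - [[10,-14,22],[0,0,-0.01],70]
    - [[12,-17,34],[0,0,-0.01],70]
    - [[12,-17,40],[0,0,-0.01],70]
    - [[12,-17,40],[0,0,-0.01],70]

```text
clock: 7.75
ee_pos: [0.4527, 0.1572, 0.1096]
tcp_rot: [179.8, -0.1, 80.2]
contact_force: [0.7, 0.5, -0.0]
finger_gap: 0.791
```

```bash
python3 plan.py 452.5 157.5 85.5 80 5
```

```text
t 7.75 pos [452.7 157.2 109.6] rot [ 1.798e+02 -1.000e-01  8.020e+01] q [-26.  44.   3. 122.  -8.  14. -26.] gap 69.7 F [ 0.7  0.5 -0. ]
[0.0, -0.1, 4.8] [0.001, -0.001, 0.001]
[0.1, -0.2, 9.6] [0.001, -0.001, 0.001]
[0.1, -0.2, 14.4] [0.002, -0.002, 0.002]
[0.2, -0.3, 19.2] [0.003, -0.002, 0.003]
[0.2, -0.4, 24.1] [0.003, -0.003, 0.003]
```

Emit:
drive_tool:
  motion:
    - [[0,0,10],[0.003,-0.003,0],70]
    - [[0,0,20],[0.003,-0.003,0],64]
    - [[0,0,23.5],[0.003,-0.003,0],60]
    - [[0,0,23.5],[0.003,-0.003,0],46]
    - [[0,0,23.5],[0.003,-0.003,0],46]
  newtons: 20

```text
clock: 8.25
ee_pos: [0.4528, 0.1571, 0.086]
tcp_rot: [-180.0, 0.0, 80.2]
contact_force: [-0.3, 1.1, -1.3]
finger_gap: 0.555
```

Emit:
drive_tool:
  motion:
    - [[0,0,0],[0,0,0],46]
    - [[0,0,0],[0,0,0],46]
    - [[0,0,-5],[0,0,0],46]
    - [[0,0,-20],[0,0,0],46]
    - [[0,0,-40],[0,0,0],46]

```text
clock: 8.75
ee_pos: [0.4523, 0.1569, 0.1262]
tcp_rot: [-179.9, 0.1, 80.2]
contact_force: [0.1, 0.0, -0.1]
finger_gap: 0.556
```

```bash
python3 plan.py 452 319 130 80 5
```

```text
t 8.75 pos [452.3 156.9 126.2] rot [-1.799e+02  1.000e-01  8.020e+01] q [-27.  42.   3. 121.  -8.  17. -27.] gap 49.0 F [ 0.1  0.  -0.1]
[31.9, -5.6, -0.8] [-0.0, 0.0, 0.001]
[63.9, -11.2, -1.6] [-0.001, 0.001, 0.001]
[95.8, -16.7, -2.4] [-0.001, 0.001, 0.002]
[127.7, -22.3, -3.2] [-0.001, 0.001, 0.003]
[159.7, -27.9, -3.9] [-0.001, 0.001, 0.003]
```

Emit:
drive_tool:
  motion:
    - [[16,-3,-6],[0,0,0],46]
    - [[52,-9,-6],[0,0,0],46]
    - [[92,-16,-6],[0,0,0],46]
    - [[132,-23,-5],[0,0,0],46]
    - [[156,-27,-4],[0,0,0],46]

```text
clock: 9.25
ee_pos: [0.4515, 0.3196, 0.1306]
tcp_rot: [-179.9, -0.1, 80.4]
contact_force: [0.7, -0.0, -0.9]
finger_gap: 0.554
```

Emit:
drive_tool:
  motion:
    - [[3,-1,10],[0,0,0],46]
    - [[3,-1,26],[0,0,0],46]
    - [[3,-1,40],[0,0,0],46]
    - [[3,-1,48],[0,0,0],46]
    - [[3,-1,48],[0,0,0],46]

```text
clock: 9.75
ee_pos: [0.4504, 0.321, 0.0813]
tcp_rot: [-179.8, 0.1, 80.3]
contact_force: [-0.4, 0.2, -0.0]
finger_gap: 0.556
```

```bash
python3 plan.py 452 319 48 80 1; python3 - <<'E'
from h import *
s=observe();p,d=grab_frame('top');cv2.imwrite('pics/t4.png',cv2.resize(p[190:270,210:370,::-1],None,fx=4.5,fy=4.5))
p,d=grab_frame('scene');cv2.imwrite('pics/s4.png',cv2.resize(p[130:250,190:350,::-1],None,fx=4,fy=4))
E
```

```text
t 9.75 pos [450.4 321.   81.3] rot [-1.798e+02  1.000e-01  8.030e+01] q [-44.  50.   6. 110. -13.  21. -38.] gap 49.0 F [-0.4  0.2 -0. ]
[-1.7, 2.0, 33.3] [-0.003, 0.001, 0.006]
```

View pics/s4.png

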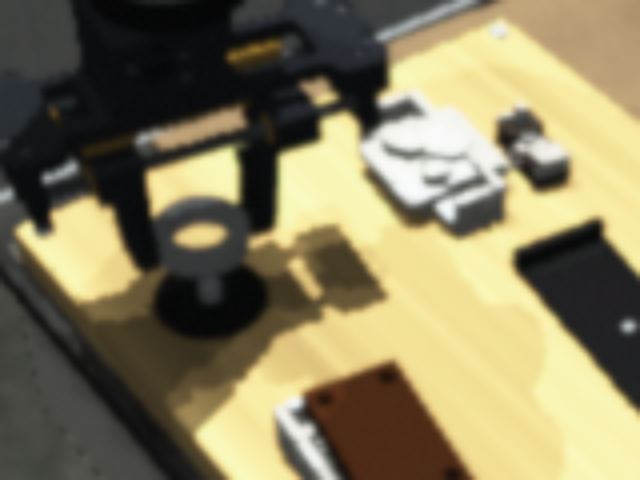

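Ring is held level above the pin (ring at ~(203,238), pin ~(210,290) in the crop). Descend.

Emit:
drive_tool:
  motion:
    - [[-1,1,8],[-0.003,0.001,0],46]
    - [[-2,2,18],[-0.003,0.001,0],46]
    - [[-2,2,26],[-0.003,0.001,0],46]
    - [[-2,2,31],[-0.003,0.001,0],46]
    - [[-2,2,33],[-0.003,0.001,0],46]

```text
clock: 10.35
ee_pos: [0.4524, 0.3196, 0.0487]
tcp_rot: [180.0, -0.1, 80.4]
contact_force: [0.2, -0.6, -0.9]
finger_gap: 0.557
```

```bash
python3 plan.py 452 319 48 80 1
```

```text
t 10.35 pos [452.4 319.6  48.7] rot [ 1.80e+02 -1.00e-01  8.04e+01] q [-43.  53.   5. 110. -13.  17. -37.] gap 49.1 F [ 0.2 -0.6 -0.9]
[-0.6, -0.3, 0.7] [0.001, -0.001, 0.006]
```

Emit:
drive_tool:
  motion:
    - [[0,0,0.5],[0,0,0],46]
    - [[0,0,0.5],[0,0,0],56]
    - [[0,0,0.5],[0,0,0],66]
    - [[0,0,0],[0,0,0],70]
    - [[0,0,-6],[0,0,0],70]

```text
clock: 10.85
ee_pos: [0.4521, 0.3194, 0.0546]
tcp_rot: [-180.0, -0.0, 80.4]
contact_force: [-0.6, 0.3, 0.7]
finger_gap: 0.791
```

Emit:
drive_tool:
  motion:
    - [[0,0,-10],[0,0,0],70]
    - [[0,0,-30],[0,0,0],70]
    - [[0,0,-55],[0,0,0],70]
    - [[-20,4,-75],[0,0,0],70]
    - [[-50,9,-80],[0,0,0],70]

```text
clock: 11.35
ee_pos: [0.4538, 0.2709, 0.1374]
tcp_rot: [179.8, -0.3, 80.6]
contact_force: [0.2, -0.8, -0.1]
finger_gap: 0.791
```

```bash
python3 - <<'E'
from h import *
s=observe();p,d=grab_frame('scene');P=cloud('scene',d);X,Y,Z=P[...,0],P[...,1],P[...,2]
m=(Z>.037)&(Z<.06)&(np.hypot(X-.452,Y-.319)<.04);q=P[m];print('ring',rect(q),np.percentile(q[:,2],[50,95]),len(q))
cv2.imwrite('pics/s5.png',cv2.resize(p[130:250,190:350,::-1],None,fx=4,fy=4))
m=(Z>.0625)&(Z<.08)&(np.hypot(X-.452,Y-.158)<.06);q=P[m];print('plate',rect(q),np.percentile(q[:,2],[50,95]),len(q))
E
python3 plan.py 452 157 95 80 5
```

```text
ring [452.5 318.2  50.8  48.5  49.6] [0.04306561 0.04566178] 300
plate [449.8 157.2  88.6  49.4  79.7] [0.06713936 0.06892317] 982
t 11.4 pos [453.6 262.1 137.3] rot [1.798e+02 1.000e-01 8.010e+01] q [-39.  43.   7. 114. -11.  24. -34.] gap 69.9 F [-0.9 -5.6  0.2]
[-20.8, 3.3, 8.5] [0.001, 0.0, 0.0]
[-41.5, 6.6, 17.0] [0.001, 0.001, 0.0]
[-62.3, 9.9, 25.5] [0.002, 0.001, 0.001]
[-83.0, 13.2, 34.1] [0.002, 0.002, 0.001]
[-103.8, 16.5, 42.6] [0.003, 0.002, 0.001]
```

View pics/s5.png

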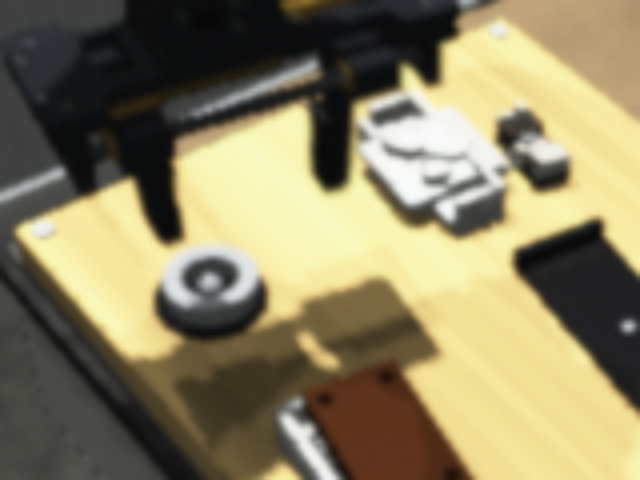

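Emit:
drive_tool:
  motion:
    - [[-25,4,6],[0,0,0],70]
    - [[-55,9,16],[0,0,0],70]
    - [[-85,14,28],[0,0,0],70]
    - [[-104,17,40],[0,0,0],70]
    - [[-104,17,43],[0,0,0],70]

```text
clock: 11.9
ee_pos: [0.452, 0.153, 0.0944]
tcp_rot: [179.9, 0.3, 79.8]
contact_force: [-0.2, 0.2, 0.0]
finger_gap: 0.793
```

```bash
python3 plan.py 451.5 157 71 80 5
```

```text
t 11.9 pos [452.  153.   94.4] rot [179.9   0.3  79.8] q [-26.  46.   3. 122.  -8.  12. -26.] gap 69.9 F [-0.2  0.2  0. ]
[0.8, -0.3, 4.7] [0.0, 0.001, -0.001]
[1.6, -0.5, 9.4] [0.001, 0.002, -0.002]
[2.4, -0.8, 14.0] [0.001, 0.003, -0.003]
[3.2, -1.0, 18.7] [0.001, 0.004, -0.003]
[3.9, -1.3, 23.4] [0.001, 0.005, -0.004]
```

Emit:
drive_tool:
  motion:
    - [[2,0,8],[0,0.004,0],70]
    - [[4,-1,17],[0,0.005,0],64]
    - [[4,-1,22.5],[0,0.005,0],58]
    - [[4,-1,23],[0,0.005,0],58]
    - [[4,-1,23],[0,0.005,0],44]
  newtons: 25

```text
clock: 12.4
ee_pos: [0.4517, 0.1576, 0.0712]
tcp_rot: [179.9, 0.0, 79.8]
contact_force: [0.4, -0.9, 0.0]
finger_gap: 0.592
```

Emit:
drive_tool:
  motion:
    - [[0,0,0],[0,0,0],44]
    - [[0,0,0],[0,0,0],44]
    - [[0,0,-3],[0,0,0],44]
    - [[0,0,-15],[0,0,0],44]
    - [[0,0,-35],[0,0,0],44]

```text
clock: 12.9
ee_pos: [0.4511, 0.1574, 0.1066]
tcp_rot: [-180.0, 0.1, 79.8]
contact_force: [0.7, -0.3, -1.6]
finger_gap: 0.536
```

```bash
python3 plan.py 448.5 -10.5 110 102.5 10;  python3 - <<'E'
from h import *
s=observe()
p,d=grab_frame('scene');cv2.imwrite('pics/s6.png',cv2.resize(p[190:310,220:360,::-1],None,fx=4,fy=4))
E
```

```text
t 12.9 pos [451.1 157.4 106.6] rot [-1.80e+02  1.00e-01  7.98e+01] q [-27.  44.   3. 122.  -8.  14. -26.] gap 47.2 F [ 0.7 -0.3 -1.6]
[-16.6, 2.7, -0.3] [-0.0, 0.0, -0.04]
[-33.1, 5.4, -0.6] [-0.0, 0.0, -0.079]
[-49.7, 8.1, -1.0] [-0.0, 0.0, -0.119]
[-66.3, 10.9, -1.3] [-0.0, 0.0, -0.158]
[-82.9, 13.6, -1.6] [-0.0, 0.001, -0.198]
[-99.4, 16.3, -1.9] [-0.0, 0.001, -0.238]
[-116.0, 19.0, -2.3] [-0.0, 0.001, -0.277]
[-132.6, 21.7, -2.6] [-0.0, 0.001, -0.317]
[-149.1, 24.4, -2.9] [-0.0, 0.001, -0.356]
[-165.7, 27.2, -3.2] [-0.001, 0.001, -0.396]
```

View pics/s6.png

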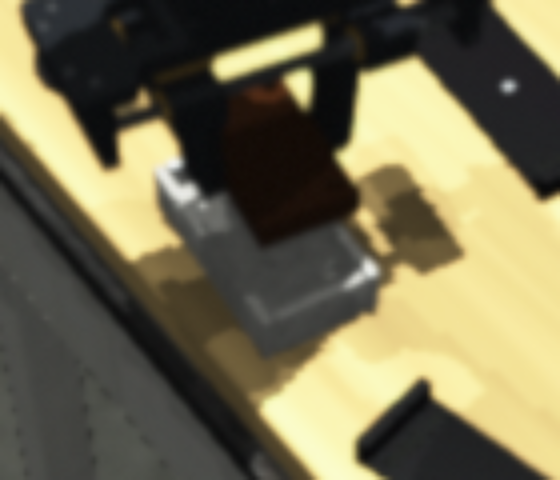

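Plate is gripped level and clear of the housing. Move to the middle cradle.

Emit:
drive_tool:
  motion:
    - [[-10,2,-4],[0,0,-0.03],44]
    - [[-32,5,-8],[0,0,-0.08],44]
    - [[-58,9,-8],[0,0,-0.15],44]
    - [[-86,14,-7],[0,0,-0.22],44]
    - [[-114,19,-6],[0,0,-0.29],44]

```text
clock: 13.45
ee_pos: [0.4507, 0.0404, 0.1156]
tcp_rot: [179.8, 0.0, 96.6]
contact_force: [0.3, -0.2, -2.2]
finger_gap: 0.539
```

```bash
python3 plan.py 448.5 -10.5 90 102.5 5
```

```text
t 13.45 pos [450.7  40.4 115.6] rot [179.8   0.   96.6] q [-10.  42.  -1. 126.   5.  11.  -9.] gap 47.5 F [ 0.3 -0.2 -2.2]
[-10.1, -1.6, 5.1] [0.001, 0.0, -0.02]
[-20.1, -3.3, 10.2] [0.002, 0.0, -0.041]
[-30.2, -4.9, 15.3] [0.003, 0.0, -0.061]
[-40.2, -6.5, 20.4] [0.003, 0.0, -0.082]
[-50.3, -8.2, 25.5] [0.004, 0.0, -0.102]
```

Emit:
drive_tool:
  motion:
    - [[-16,-3,4],[0,0,-0.03],44]
    - [[-34,-5,9],[0,0,-0.07],44]
    - [[-46,-8,14],[0,0,-0.1],44]
    - [[-50,-8,20],[0,0,-0.1],44]
    - [[-50,-8,25],[0,0,-0.1],44]

```text
clock: 13.95
ee_pos: [0.4486, -0.0111, 0.0902]
tcp_rot: [179.8, 0.0, 102.2]
contact_force: [0.3, 1.2, -1.1]
finger_gap: 0.545
```

```bash
python3 plan.py 448.5 -10.5 47 102.5 5
```

```text
t 13.95 pos [448.6 -11.1  90.2] rot [179.8   0.  102.2] q [ -3.  45.  -2. 127.  10.   7.  -2.] gap 48.1 F [ 0.3  1.2 -1.1]
[0.1, -0.0, 8.6] [0.001, 0.0, -0.001]
[0.3, -0.1, 17.3] [0.002, 0.0, -0.002]
[0.4, -0.1, 25.9] [0.003, 0.0, -0.003]
[0.5, -0.1, 34.6] [0.003, 0.001, -0.004]
[0.7, -0.2, 43.2] [0.004, 0.001, -0.004]
```

Emit:
drive_tool:
  motion:
    - [[0,2,5],[0.003,0,0],44]
    - [[0,4,11],[0.003,0,0],44]
    - [[0,4,18],[0.003,0,0],44]
    - [[0,4,24],[0.003,0,0],44]
    - [[0,4,26],[0.003,0,0],44]

```text
clock: 14.45
ee_pos: [0.4523, -0.0099, 0.0635]
tcp_rot: [180.0, 0.0, 102.3]
contact_force: [-1.0, -0.1, -1.6]
finger_gap: 0.538
```

```bash
python3 plan.py 452.5 -10.5 47 102.5 5;python3 -c "
from station import *;print(observe()['qpos'])"
```

```text
t 14.45 pos [452.3  -9.9  63.5] rot [180.    0.  102.3] q [ -4.  49.  -1. 127.  10.   4.  -3.] gap 47.4 F [-1.  -0.1 -1.6]
[-0.1, 0.0, 3.3] [0.0, 0.0, -0.001]
[-0.2, 0.0, 6.6] [0.0, 0.0, -0.001]
[-0.3, 0.0, 9.9] [0.0, 0.0, -0.002]
[-0.5, 0.0, 13.2] [0.0, 0.0, -0.003]
[-0.6, 0.1, 16.5] [0.0, 0.001, -0.004]
[ -4.00287087  48.97370904  -0.9773434  126.86072877  10.47429271
   4.22308659  -2.79951986]
```

Emit:
drive_tool:
  motion:
    - [[0,0,1],[0.012,0,0],44]
    - [[0,0,4],[0.025,0,0],44]
    - [[0,0,9],[0.025,0,0],44]
    - [[0,0,13],[0.025,0,0],44]
    - [[0,0,13],[0.025,0,0],44]

```text
clock: 14.95
ee_pos: [0.452, -0.01, 0.0499]
tcp_rot: [-178.5, 0.0, 102.3]
contact_force: [-0.1, 0.1, -1.8]
finger_gap: 0.541
```

```bash
python3 plan.py 451.5 -10.5 48.5 102.5 1;python3 - <<'E'
from h import *
s=observe();print(s['qpos'])
p,d=grab_frame('scene');cv2.imwrite('pics/s7.png',cv2.resize(p[240:380,260:420,::-1],None,fx=4,fy=4))
E
```

```text
t 14.95 pos [452.  -10.   49.9] rot [-178.5    0.   102.3] q [ -4.  51.  -1. 126.  11.   5.  -3.] gap 47.6 F [-0.1  0.1 -1.8]
[-0.4, -0.5, 1.5] [-0.026, 0.0, -0.004]
[ -4.17285545  50.75253303  -0.91537382 125.71169349  10.51416441
   5.0820479   -2.95206633]
```

View pics/s7.png

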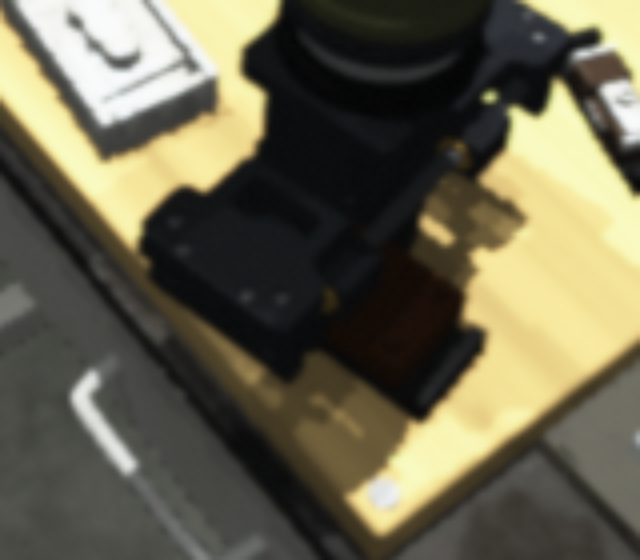

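Emit:
drive_tool:
  motion:
    - [[0,-2,0],[0,0,0],44]
    - [[0,-2,1],[0,0,0],44]
    - [[0,-2,2],[-0.01,0,0],44]
    - [[0,-2,2.5],[-0.013,0,0],44]
    - [[0,-2,2.5],[-0.013,0,0],44]

```text
clock: 15.5
ee_pos: [0.4502, -0.0104, 0.0481]
tcp_rot: [-179.3, 0.0, 102.3]
contact_force: [-0.8, 0.1, 4.1]
finger_gap: 0.542
```

Emit:
drive_tool:
  motion:
    - [[0,0,0],[0,0,0],48]
    - [[0,0,0],[0,0,0],54]
    - [[0,0,0],[0,0,0],60]
    - [[0,0,0],[0,0,0],66]
    - [[0,0,-4],[0,0,0],68]

```text
clock: 16.0
ee_pos: [0.4499, -0.0104, 0.0519]
tcp_rot: [-179.3, 0.0, 102.3]
contact_force: [0.8, -0.3, 0.1]
finger_gap: 0.769
```

Emit:
drive_tool:
  motion:
    - [[0,0,-10],[0,0,0],72]
    - [[0,0,-30],[0,0,0],80]
    - [[0,0,-55],[0,0,0],88]
    - [[15,0,-75],[0,0,0],88]
    - [[40,0,-85],[0,0,0],88]

```text
clock: 16.5
ee_pos: [0.4432, 0.0277, 0.1391]
tcp_rot: [-179.5, 0.1, 102.1]
contact_force: [0.3, 0.1, 0.0]
finger_gap: 1.0
```

```bash
python3 - <<'E'
from h import *
s=observe();p,d=grab_frame('scene');P=cloud('scene',d);X,Y,Z=P[...,0],P[...,1],P[...,2]
m=(Z>.0385)&(Z<.06)&(np.hypot(X-.4485,Y+.0105)<.053);q=P[m];print('plate',rect(q),np.percentile(q[:,2],[5,50,95]),len(q))
cv2.imwrite('pics/s8.png',cv2.resize(p[190:370,220:420,::-1],None,fx=3,fy=3))
m=(Z>.04)&(Z<.08)&(np.hypot(X-.452,Y-.158)<.07);q=P[m];print('housing',rect(q),np.percentile(q[:,2],[50,95]),len(q))
E
python3 plan.py 448.5 158 80 83.6 10
```

```text
plate [450.5 -10.4 105.   50.7 -78.7] [0.04057759 0.04378139 0.04566632] 1389
housing [448.1 159.7 113.   60.8  83.9] [0.04940888 0.0527603 ] 400
t 16.55 pos [442.6  33.6 139.7] rot [-1.795e+02 -1.000e-01  1.025e+02] q [ -8.  39.  -4. 126.   8.  15.  -6.] gap 88.0 F [-1.5  3.5  0.9]
[12.0, 3.3, 6.0] [-0.001, -0.0, 0.033]
[24.0, 6.6, 12.0] [-0.002, -0.0, 0.066]
[36.0, 10.0, 17.9] [-0.002, -0.0, 0.099]
[48.0, 13.3, 23.9] [-0.003, -0.0, 0.132]
[60.0, 16.6, 29.9] [-0.004, -0.001, 0.165]
[72.0, 19.9, 35.9] [-0.005, -0.001, 0.198]
[84.0, 23.2, 41.8] [-0.006, -0.001, 0.231]
[96.0, 26.6, 47.8] [-0.007, -0.001, 0.264]
[108.0, 29.9, 53.8] [-0.007, -0.001, 0.297]
[120.0, 33.2, 59.8] [-0.008, -0.001, 0.33]
```

View pics/s8.png

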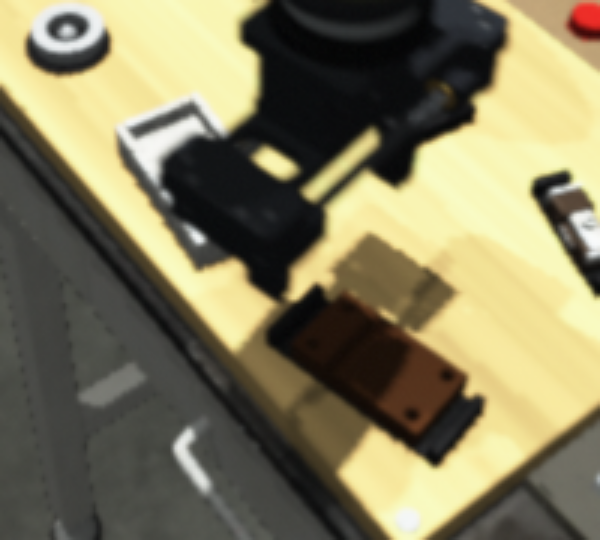

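Emit:
drive_tool:
  motion:
    - [[22,6,2],[0,0,0.06],88]
    - [[48,13,6],[0,0,0.13],88]
    - [[76,21,12],[-0.003,0,0.21],88]
    - [[102,28,22],[-0.006,0,0.28],88]
    - [[118,33,40],[-0.008,0,0.33],88]

```text
clock: 17.05
ee_pos: [0.4494, 0.1588, 0.1006]
tcp_rot: [179.9, -0.2, 83.6]
contact_force: [0.4, 0.3, -0.6]
finger_gap: 1.002
```

Emit:
drive_tool:
  motion:
    - [[0,0,0],[0,0,0],88]
    - [[0,0,0],[0,0,0],88]
    - [[0,0,0],[0,0,0],88]
    - [[0,0,0],[0,0,0],88]
    - [[0,0,0],[0,0,0],88]

```text
clock: 17.55
ee_pos: [0.4497, 0.1578, 0.1012]
tcp_rot: [179.9, -0.2, 83.5]
contact_force: [-0.1, 0.3, 0.3]
finger_gap: 0.999
```

```bash
python3 - <<'E'
from h import *
s=observe();p,d=grab_frame('wrist')
P=cloud('wrist',d,s);X,Y,Z=P[...,0],P[...,1],P[...,2]
m=(Z>.042)&(Z<.06)&(np.hypot(X-.45,Y-.158)<.07);q=P[m];print(rect(q),np.percentile(q[:,2],[50,95]).round(4),len(q))
E
python3 plan.py 448.5 158.5 48 83.7 5
```

```text
[446.4 158.  110.6  60.1  83.8] [0.0507 0.0529] 7610
t 17.6 pos [449.7 158.  101.1] rot [179.9  -0.2  83.5] q [-26.  45.   1. 122.  -5.  12. -26.] gap 87.9 F [ 0.3 -0.3 -0.8]
[0.0, -0.3, 10.6] [0.0, -0.001, -0.001]
[0.1, -0.6, 21.2] [0.001, -0.001, -0.001]
[0.1, -0.8, 31.8] [0.001, -0.002, -0.002]
[0.1, -1.1, 42.5] [0.002, -0.003, -0.002]
[0.2, -1.4, 53.1] [0.002, -0.004, -0.003]
```

Emit:
drive_tool:
  motion:
    - [[0,-1,12],[0.001,-0.003,0],88]
    - [[0,-1,27],[0.001,-0.003,0],88]
    - [[0,-1,41],[0.001,-0.003,0],88]
    - [[0,-1,50],[0.001,-0.003,0],88]
    - [[0,-1,51],[0.001,-0.003,0],88]
  newtons: 25

```text
clock: 18.1
ee_pos: [0.4481, 0.158, 0.0488]
tcp_rot: [-180.0, 0.0, 83.5]
contact_force: [0.1, -0.6, -0.5]
finger_gap: 0.997
```

Emit:
drive_tool:
  motion:
    - [[0,0,1],[0,0,0],75]
    - [[0,0,1],[0,0,0],65]
    - [[0,0,1],[0,0,0],56]
    - [[0,0,1],[0,0,0],56]
    - [[0,0,1],[0,0,0],56]

```text
clock: 18.6
ee_pos: [0.4484, 0.158, 0.0482]
tcp_rot: [180.0, 0.0, 83.5]
contact_force: [-0.6, -0.1, 2.4]
finger_gap: 0.679
```

Emit:
drive_tool:
  motion:
    - [[0,0,0],[0,0,0],56]
    - [[0,0,-4],[0,0,0],56]
    - [[0,0,-15],[0,0,0],56]
    - [[0,0,-32],[0,0,0],56]
    - [[0,0,-50],[0,0,0],56]

```text
clock: 19.1
ee_pos: [0.4481, 0.1579, 0.0991]
tcp_rot: [-180.0, 0.0, 83.5]
contact_force: [0.0, -0.7, -1.6]
finger_gap: 0.679
```

```bash
python3 plan.py 611 173.5 110 82.7 5;  python3 - <<'E'
from h import *
s=observe()
p,d=grab_frame('scene');cv2.imwrite('pics/s9.png',cv2.resize(p[150:310,220:400,::-1],None,fx=4,fy=4))
E
```

```text
t 19.1 pos [448.1 157.9  99.1] rot [-180.     0.    83.5] q [-26.  45.   2. 123.  -5.  12. -26.] gap 59.8 F [ 0.  -0.7 -1.6]
[6.8, 32.0, -2.2] [-0.0, 0.0, 0.003]
[13.5, 64.1, -4.4] [-0.0, 0.0, 0.006]
[20.3, 96.1, -6.6] [-0.0, 0.0, 0.009]
[27.0, 128.1, -8.8] [-0.0, 0.0, 0.012]
[33.8, 160.2, -10.9] [-0.001, 0.0, 0.015]
```

View pics/s9.png

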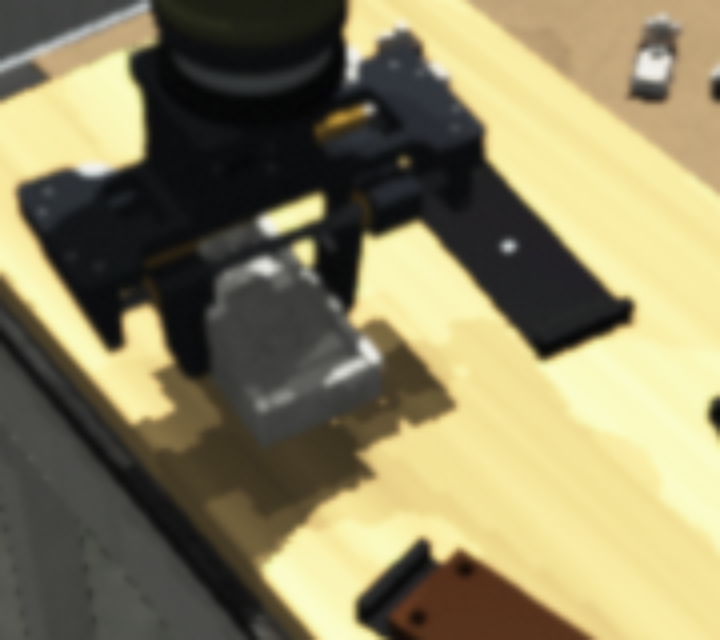

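Emit:
drive_tool:
  motion:
    - [[3,15,-4],[0,0,0],56]
    - [[11,52,-7],[0,0,0],56]
    - [[20,94,-8],[0,0,0.01],56]
    - [[28,132,-9],[0,0,0.015],56]
    - [[33,157,-9],[0,0,0.015],56]

```text
clock: 19.65
ee_pos: [0.6119, 0.1733, 0.1117]
tcp_rot: [179.6, -0.1, 82.6]
contact_force: [0.7, 0.6, -1.6]
finger_gap: 0.682
```

Emit:
drive_tool:
  motion:
    - [[1,3,2],[0,0,0],56]
    - [[1,3,12],[0,0,0],56]
    - [[1,3,23],[0,0,0],56]
    - [[1,3,28],[0,0,0],56]
    - [[1,3,28],[0,0,0],56]

```text
clock: 20.15
ee_pos: [0.613, 0.1738, 0.0822]
tcp_rot: [179.9, -0.1, 82.7]
contact_force: [0.2, 0.3, -1.1]
finger_gap: 0.677
```

```bash
python3 plan.py 611 173.5 53 82.7 5;  python3 - <<'E'
from h import *
s=observe()
p,d=grab_frame('top');cv2.imwrite('pics/t10.png',cv2.resize(p[120:270,210:440,::-1],None,fx=3.4,fy=3.4))
E
```

```text
t 20.15 pos [613.  173.8  82.2] rot [ 1.799e+02 -1.000e-01  8.270e+01] q [-21.  53.   3.  95.  -4.  32. -24.] gap 59.7 F [ 0.2  0.3 -1.1]
[-0.1, -0.4, 5.8] [0.0, -0.0, -0.0]
[-0.2, -0.8, 11.7] [0.001, -0.0, -0.0]
[-0.4, -1.2, 17.5] [0.001, -0.001, -0.0]
[-0.5, -1.6, 23.4] [0.002, -0.001, -0.001]
[-0.6, -2.0, 29.2] [0.002, -0.001, -0.001]
```

View pics/t10.png

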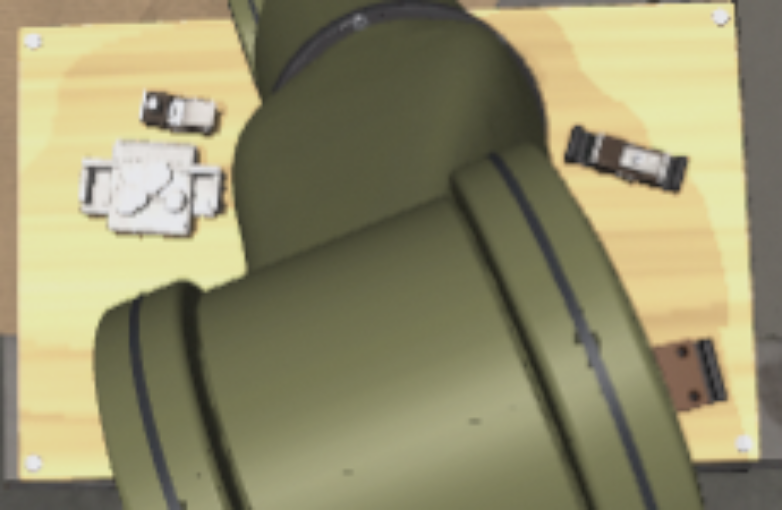

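Emit:
drive_tool:
  motion:
    - [[0,-1,8],[0.001,0,0],56]
    - [[0,-2,17],[0.002,0,0],56]
    - [[0,-2,24],[0.002,0,0],56]
    - [[0,-2,28],[0.002,0,0],56]
    - [[0,-2,30],[0.002,0,0],56]

```text
clock: 20.7
ee_pos: [0.6117, 0.1741, 0.0523]
tcp_rot: [179.9, -0.1, 82.6]
contact_force: [0.5, -0.2, -0.6]
finger_gap: 0.678
```

Emit:
drive_tool:
  motion:
    - [[0,0,0.5],[0,0,0],56]
    - [[0,0,0.5],[0,0,0],66]
    - [[0,0,0.5],[0,0,0],76]
    - [[0,0,0],[0,0,0],86]
    - [[0,0,-3],[0,0,0],88]

```text
clock: 21.2
ee_pos: [0.6116, 0.1741, 0.0552]
tcp_rot: [179.9, -0.1, 82.6]
contact_force: [0.0, 0.2, 0.4]
finger_gap: 0.988
```

Emit:
drive_tool:
  motion:
    - [[0,0,-10],[0,0,0],88]
    - [[0,0,-30],[0,0,0],88]
    - [[0,0,-60],[0,0,0],88]
    - [[0,0,-95],[0,0,0],88]
    - [[0,0,-130],[0,0,0],88]

```text
clock: 21.7
ee_pos: [0.6114, 0.1738, 0.1872]
tcp_rot: [179.9, -0.1, 82.6]
contact_force: [0.6, 0.2, -0.0]
finger_gap: 1.001
```

```bash
python3 plan.py 440 440 230 125 15
```

```text
t 21.7 pos [611.4 173.8 187.2] rot [ 1.799e+02 -1.000e-01  8.260e+01] q [-22.  45.   4.  92.  -4.  43. -24.] gap 88.2 F [ 0.6  0.2 -0. ]
[16.1, -13.6, -2.9] [0.0, -0.0, -0.049]
[32.3, -27.2, -5.7] [0.0, -0.0, -0.099]
[48.4, -40.8, -8.6] [0.0, -0.0, -0.148]
[64.6, -54.4, -11.4] [0.0, -0.0, -0.197]
[80.7, -68.0, -14.3] [0.0, -0.0, -0.246]
[96.8, -81.6, -17.1] [0.001, -0.0, -0.296]
[113.0, -95.2, -20.0] [0.001, -0.0, -0.345]
[129.1, -108.8, -22.8] [0.001, -0.0, -0.394]
[145.2, -122.4, -25.7] [0.001, -0.0, -0.444]
[161.4, -136.0, -28.5] [0.001, -0.0, -0.493]
[177.5, -149.6, -31.4] [0.001, -0.0, -0.542]
[193.7, -163.2, -34.2] [0.001, -0.001, -0.591]
[209.8, -176.8, -37.1] [0.001, -0.001, -0.641]
[225.9, -190.4, -39.9] [0.001, -0.001, -0.69]
[242.1, -204.0, -42.8] [0.001, -0.001, -0.739]
```

Retreat clear of the view, back the way I came.

Emit:
drive_tool:
  motion:
    - [[24,-20,-8],[0,0,-0.07],88]
    - [[60,-50,-20],[0,0,-0.18],88]
    - [[97,-80,-30],[0,0,-0.28],88]
    - [[130,-110,-40],[0,0,-0.38],88]
    - [[160,-136,-45],[0,0,-0.48],88]

```text
clock: 22.2
ee_pos: [0.4956, 0.3523, 0.2342]
tcp_rot: [179.8, -0.1, 110.5]
contact_force: [0.1, 0.7, -0.3]
finger_gap: 1.001
```

```bash
python3 plan.py 300 470 250 140 5
```

```text
t 22.2 pos [495.6 352.3 234.2] rot [ 1.798e+02 -1.000e-01  1.105e+02] q [-38.  39.  -2.  95.   2.  46. -21.] gap 88.2 F [ 0.1  0.7 -0.3]
[35.7, -28.4, -3.2] [0.001, -0.0, -0.103]
[71.5, -56.8, -6.4] [0.002, -0.0, -0.206]
[107.2, -85.2, -9.6] [0.002, -0.0, -0.309]
[142.9, -113.6, -12.8] [0.003, -0.001, -0.413]
[178.7, -142.0, -16.0] [0.004, -0.001, -0.516]
```

Emit:
drive_tool:
  motion:
    - [[32,-25,-3],[0,0,-0.1],88]
    - [[68,-54,-6],[0,0,-0.2],88]
    - [[105,-83,-10],[0,0,-0.3],88]
    - [[140,-112,-13],[0,0,-0.4],88]
    - [[170,-135,-16],[0,0,-0.5],88]

```text
clock: 22.7
ee_pos: [0.307, 0.4655, 0.2511]
tcp_rot: [179.7, -0.0, 139.4]
contact_force: [0.2, 0.4, -0.6]
finger_gap: 0.996
```

Emit:
drive_tool:
  motion:
    - [[20,-15,0],[0,0,0],88]
    - [[35,-28,0],[0,0,0],88]
    - [[35,-28,0],[0,0,0],88]
    - [[35,-28,0],[0,0,0],88]
    - [[35,-28,0],[0,0,0],88]

```text
clock: 23.2
ee_pos: [0.264, 0.4667, 0.2513]
tcp_rot: [179.6, 0.0, 139.3]
contact_force: [1.4, -0.2, 0.1]
finger_gap: 0.997
```

```bash
python3 - <<'E'
from h import *
s=observe();print(s['clock'],s['ee_pos'])
H=dict(block=(.613,-.011,.045,.045,.056),ring=(.452,.319,.0385,.04,.056),plate=(.4485,-.0105,.0405,.05,.056),housing=(.611,.173,.043,.07,.068),other=(.6016,.3297,.04,.06,.068))
for c in('top','scene'):
    p,d=grab_frame(c);cv2.imwrite(f'pics/{c}11.png',p[...,::-1]);P=cloud(c,d);X,Y,Z=P[...,0],P[...,1],P[...,2]
    for k,(x,y,lo,r,hi) in H.items():
        m=(Z>lo)&(Z<hi)&(np.hypot(X-x,Y-y)<r);q=P[m];
        if len(q)<9: print(c,k,'none');continue
        A=np.c_[q[:,:2],np.ones(len(q))];ab=np.linalg.lstsq(A,q[:,2],rcond=None)[0]
        print(c,k,rect(q),np.percentile(q[:,2],[5,50,95]).round(4),'tilt',ab[:2].round(3),len(q))
a=cv2.imread('pics/top11.png')[115:265,210:440];cv2.imwrite('pics/tc11.png',cv2.resize(a,None,fx=3.4,fy=3.4,interpolation=2))
a=cv2.imread('pics/scene11.png')[120:380,190:500];cv2.imwrite('pics/sc11.png',cv2.resize(a,None,fx=2.2,fy=2.2,interpolation=2))
E
```

```text
23.2 [0.26402342 0.4666807  0.25133622]
top block [609.9 -11.6  52.1  22.2  69.7] [0.0451 0.0463 0.0493] tilt [ 0.033 -0.006] 112
top ring [453.5 319.8  48.6  47.7  88.2] [0.0396 0.0431 0.0457] tilt [-0.003  0.003] 240
top plate [451.7 -11.2  84.9  48.2 -77.4] [0.0412 0.0433 0.0459] tilt [ 0.001 -0.   ] 680
top housing [611.6 178.6 118.8  60.6  82.5] [0.0438 0.053  0.0579] tilt [-0.002  0.01 ] 895
top other [614.4 328.5 101.6  92.6  84. ] [0.0413 0.0482 0.0542] tilt [0.008 0.008] 878
scene block [611.5 -10.9  53.6  24.6  70.4] [0.0452 0.0464 0.0493] tilt [0.02  0.004] 220
scene ring [452.3 318.8  49.2  47.7  73.5] [0.039  0.043  0.0454] tilt [0.008 0.012] 281
scene plate [450.8 -11.1  86.1  50.  -77.9] [0.0417 0.0438 0.0456] tilt [-0. -0.] 1325
scene housing [611.5 174.8 113.4  62.1  82.3] [0.044  0.0517 0.0579] tilt [0.006 0.004] 1187
scene other [614.8 328.2 103.2  93.1  84.9] [0.0412 0.0479 0.0543] tilt [0.016 0.011] 819
```

View pics/tc11.png

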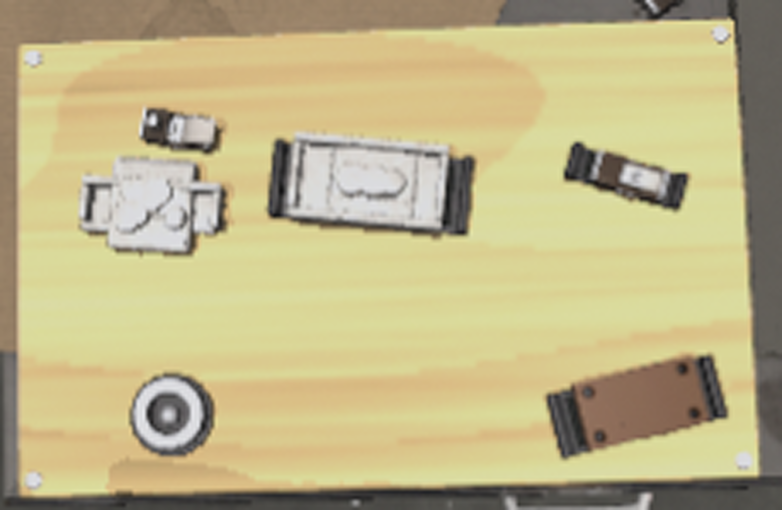

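View pics/sc11.png

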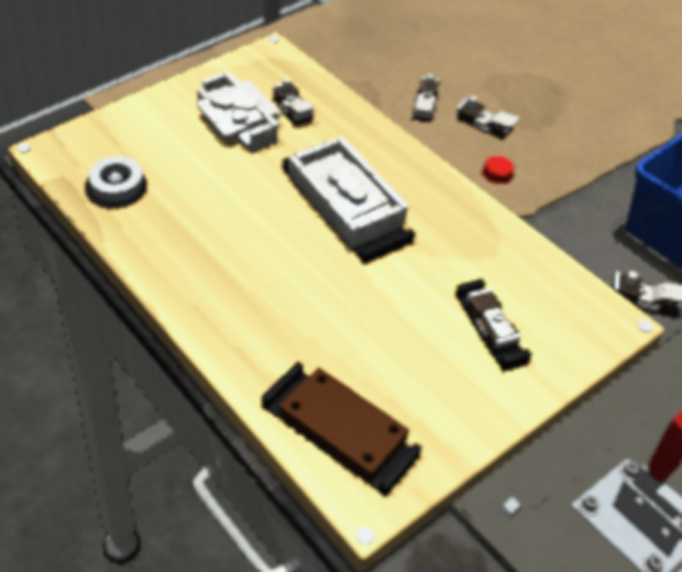

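```bash
python3 -c "
from station import *
print(hand_in())"
```

```text
the job is handed in; nothing more can be done
None
```

I took the pile apart from the top, put each part in its own holder, backed the arm clear, and handed in at about 23 s. No drop or contact trouble showed up. `hand_in()` gives no verdict.

**Last check, from the top and scene cameras:**

| Part | Offset from seat | Height and tilt |
|---|---|---|
| Block | 1–4 mm | Between the lips; fits give up to 0.033 rad tilt |
| Ring | 1–2 mm, over the pin | Flat |
| Plate | about 3 mm | Top at 0.043–0.044 m as expected; flat |
| Housing | 1–5 mm | Flat, between the lips |

- **Long parts:** the block, plate and housing lie along their cradles within about 0.04 rad.
- **Other housing half:** it looks unmoved in the pictures.

**Readings that disagreed or were weak:**
- **Housing:** the top camera's height-based outline came out too long (119 mm, centre about 5 mm off). I put this down to stray depth pixels and perhaps the cradle lips. The scene camera and the picture show it centred.
- **Other housing half:** my final outline also took in the block beside it, so that number says nothing about movement; I relied on the pictures.
- **Block tilt:** those fits come from sparse points on a stepped top face.

At the middle cradle, joint 6 came near its lower limit (4.2° against 2.42°). I tilted the tool about 1.5° for the last part of the plate's descent, and the plate settled flat on release.

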